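# Lift the check weight off the bench scale with tongs

## Task

At the packing bench, pick up the red-gripped tongs from their blue stand and use them to lift the brass check weight off the scale's platform, so that the empty scale can be zeroed; the weight must stay upright and must never be touched by the robot itself, only by the tongs' jaws. Finish while still holding: the tongs squeezed shut on the weight, the weight held still and upright about 10 cm clear above the scale, touching nothing but the tongs. Do not disturb the other things on the bench.

Things in the scene. Friction and masses are not known exactly. Their poses are not given: they have to be found in the camera images.
- tongs_grip (a point): midway between the tongs' two red grip pads, half-way up, 34 mm above the bench at the start. x points along the tongs to the jaws, y across them (the squeezing direction), z up. Pads are 24 mm high and reach 30 mm either way along x; over their outsides they measure 53 mm open, 39 mm closed on the weight, 33 mm when empty and fully shut.
- tongs_jaws (a point): midway between the two rubber jaws of the tongs, half-way up, 125 mm ahead (+x) of tongs_grip on the tongs' centre line; same axes. Each jaw is 20 mm high and 28 mm long, a shallow V that centres a 24 mm round body here. The narrowest gap between the open jaws is 49 mm.
- tong_left: the +y arm of the tongs with its jaw; origin at the hinge, underside
- tong_right: the -y arm of the tongs with its jaw; origin at the hinge, underside
- tongs: steel spring tongs lying flat, 235 mm long, 24 mm high, 95 g, balanced near tongs_grip; origin 12 mm below it, same axes; hinge 95 mm behind it (-x). Both arms swing equally; a spring opens them: squeezing the pads takes about 5 N to start, 9 N when closed on the weight; more grip presses on the weight (0.43 of the excess). Jaws close 2.3 mm per mm squeezed at the pads.
- stand: fixed blue stand of the tongs: a 4 mm base plate and two cross bars 22 mm high, 18 mm wide, 85 mm long across, 72 mm before and behind the centre, so the tongs' pads hang free between the bars; origin under its centre, x along the tongs
- weight_center (a point): brass check weight: an upright cylinder 24 mm across and 30 mm high with a 16 mm knob on top (43 mm in all), about 120 g; this point is on its axis, half-way up the 30 mm cylinder, 15 mm above the platform at the start; z up its axis
- weight: the same weight; origin under its centre
- scale: fixed bench scale: square steel platform 190 x 190 mm, top 65 mm above the bench, centred 5 mm ahead (+x) of the origin; black display panel on its -x side, 40 mm high, reaching to x = -141 mm. Origin on the bench. z up
- tape_roll: loose bystander: upright-axis ring of brown tape, 100 mm across, 48 mm high; origin under its centre
- cup: loose bystander: blue ceramic cup, 80 mm across, 100 mm high; origin under its centre
- cutter: loose bystander: yellow box cutter lying flat, 160 x 26 x 16 mm high, along its x; origin under its handle's centre
- stapler: loose bystander: red and black stapler, 140 x 34 x 46 mm high, along its x; origin under its centre
- weight_set: loose bystander: dark wooden block 60 x 150 x 22 mm carrying three steel-coloured weights (fixed in it; 65 mm high over all); origin under its centre

How it is judged (in metres and radians):
On the way, in this order (a step that is already met when the one before it is completed fails the run):
1. the tongs are held in the fingers and lifted off their stand, the weight still on the scale (contact force between tongs and the fingers above 1 N and distance of tongs_grip from where it was at the start of the episode above 0.03 m and contact force between tongs and stand below 0.05 N and contact force between weight and scale above 0.3 N), for 0.2 s.
2. both jaws press on the weight (contact force between each of tong_left, tong_right and weight above 0.5 N), for 0.1 s.
At the end, for the whole second after the job is handed in: Fingers hold the tongs (>2 N), both jaws press the weight (>0.5 N each); weight's underside at least 65 mm above the platform, within 160 mm of the scale's origin from above, within 0.4 rad of upright, at rest; weight and tongs off the scale, robot not touching the weight (all of step 2 and contact force between tongs and the fingers above 2 N and contact force between each of tongs, weight and scale below 0.05 N and contact force between weight and the arm below 0.05 N and contact force between weight and the fingers below 0.05 N and z of weight_center in the frame of scale above 0.145 m and horizontal distance between weight_center and scale below 0.16 m and angle between weight's own z axis and vertical below 0.4 rad and linear speed of weight below 0.03 m/s); the arm keeps its last pose, push and grip.
It fails at once if the robot itself touches the weight (contact force between weight and the fingers above 0.2 N or contact force between weight and the arm above 0.2 N).
It fails at once if the weight is tipped over (more than 0.7 rad) (angle between weight's own z axis and vertical above 0.7 rad).
It fails at once if another thing on the bench is moved more than 30 mm (distance of any of tape_roll, cup, cutter, stapler, weight_set from where it was at the start of the episode above 0.03 m).
It also fails if it takes over 38 s, if anything falls off the work surface, if the arm or the gripper's body presses on something with over 40 N, if the wrist force passes 120 N, or if a joint passes its speed limit or range.

## Robot

A 7-joint arm with a two-finger parallel gripper is mounted at the origin on the work surface. World frame = base frame: x ahead of the robot, y to its left, z up, the work surface at z = 0. Lengths are in mm, angles in rad, forces in N, time in s.
With the tool pointing down it reaches from about 400 to 875 mm from the base axis. Payload 4.4 kg.
Tool frame: the origin (TCP) lies midway between the tips of the shut fingers; the grasp point (between the pads) lies 19 mm behind it; x points along the fingers, z is the direction in which the jaws open and shut, and the axes are right-handed (so a half turn about x gives the same grasp; the last joint's range is limited). The gripper opens to 85 mm and grips with 20 to 120 N. Pads are 22 mm wide; open, the fingers measure 114 mm over their backs; the gripper's body (76 mm by 85 mm) begins 54 mm behind the grasp point. The pads swing forward as they close: fully open they stand 13 mm farther back than shut.
Start: joints at [1.176, 0.628, 0.038, 1.517, -0.027, 0.996, -0.02], TCP at [209.918, -615.185, 231.313] pointing down, gripper open.
Joint ranges: [-3.06, 3.06], [-0.37, 2.12], [-1.25, 1.32], [0.18, 2.47], [-1.1, 4.24], [0.23, 1.98], [-2.94, 2.94]. Speed limits (rad/s): [2.57, 2.57, 3.14, 3.14, 3.14, 3.14, 3.14].

## Interface

Orientations are given as [roll, pitch, yaw] about the fixed x, y, z axes, in that order (R = Rz(yaw) Ry(pitch) Rx(roll)).
In Python, from cell import ctrl gives the robot as it stands. The module is installed in compiled form; this text tells all that it offers.
- The arm moves only by the tool servo_tool, never from a script. Its argument "rows" is a list of rows, each an object of numbers: "dx", "dy", "dz": the shift along the tool's x, y, z in units of 750 mm (1.0 is 750 mm); "wx", "wy", "wz": the turn, a rotation vector about the tool's x, y, z in units of 6 degrees (1.0 is 6 degrees); "fingers": the closure, from 0 (fully open) to 1 (shut). In form: [{"dx": .., "dy": .., "dz": .., "wx": .., "wy": .., "wz": .., "fingers": ..}, ...]. A call has 1 to 5 rows; each row shifts and turns the commanded pose from where the row before left it, along the tool's axes as they then stand; what a row does not reach is not made up. A row lasts 1/8 s, in which the tool goes at most 62.5 mm and 10.7 degrees, less where a joint would pass 70% of its speed; a pose out of reach is approached as far as the arm can. A call with a number of a shift or a turn outside -1 to 1 is refused whole. A call with a gripper value outside its range is refused whole. The fingers move at their own pace and stop on an object; the grip force is fixed at half the most. Time passes only in rows, so rows that do not move let the fingers close. It gives the time, the measured TCP pose, the force and the opening at its end, in the units of the state.
- ctrl.read_state(): the state, without advancing time (a new reading comes with each control period).
- ctrl.get_image(name): name is "side" or "top" or "wrist"; returns the picture (400x640x3 uint8, red, green, blue); there is no depth.
- ctrl.camera_info(name): a dict with "fovy" (degrees; the focal length in pixels is half the picture's height over the tangent of half this angle, whatever the lens; pixels are square), "cx", "cy" (the principal point, pixels), "R" (3x3) and "t" (3): a world point X has camera coordinates R X + t. Camera axes: x right, y down, z forward; pixel columns grow to the right and rows downward; lengths in mm; the calibration is good to about 2 mm. A picture is of the moment at which its call begins: read the wrist's pose just before it. camera_info takes no time and is no camera call; for the wrist camera it gives the pose at the moment of the call.
- ctrl.finish_job(): hands the job in, once; it reports no verdict.
Trained networks look in the newest picture that a camera, given by its name, has taken for a name from the list of things; names that differ only in an ending like _2 or _b are one class to them, and where a whole thing is asked for, a point or a joint stands for the part that bears it (a point fixed in the world has none). Each returns a list of dicts, best first, with "conf" (0 to 1); they miss things now and then, are a little off and sometimes report something else, mostly with a low value. They report only what shows in the picture. A call takes as long as a camera call.
- ctrl.search_frame(label, camera): "extent" ([centre column, centre row, width, height] in pixels, round what is visible of it).
- ctrl.silhouettes(label, camera): "region" (400x640 bool, what is visible of it) and "extent" ([centre column, centre row, width, height] in pixels, round what is visible of it).
- ctrl.mark_of(label, camera): "point" ([column, row] in pixels: a listed point, or the origin of a listed thing).
The state is a dict: "clock": time; "qpos": joint angles; "qd": joint speeds; "tau": joint torques, N m; "eef_pos": TCP position; "tool_rot": TCP orientation; "force": force on the tool from outside, world axes, zero at the start; "torque": the same for the moment, N m; "width": finger opening in mm.
Only numpy, scipy, OpenCV 4.12 (cv2) and the standard library are available. Lean on these libraries where they do the work, as an engineer would, in place of code of your own. Each camera call takes 0.05 s, during which the arm holds its last target.

## Working session

There is one attempt and no reset: what is moved stays moved. The work goes in short steps, Python scripts to look and compute and a tool call to move; the robot and the scene stay as the last step left them, time stands still between calls to the robot, and variables do not carry over. Pictures are saved under pics/ and viewed, and the job is handed in when it is done.

Besides the shell and the picture viewer there is one more tool, called as name(argument=value, ...) on one line, values as JSON. servo_tool: Moves the arm, as the interface text tells. Its arguments: {"type":"object","properties":{"rows":{"type":"array"}},"required":["rows"]}

```bash
mkdir -p pics; cat > h.py <<'E'
from cell import ctrl
import numpy as np, cv2
def save(n,f):
    im=ctrl.get_image(n); cv2.imwrite('pics/'+f,im[:,:,::-1]); return im
def ray(cam,px,z):
    c=ctrl.camera_info(cam); R=np.array(c['R']);t=np.array(c['t'])
    f=200/np.tan(np.radians(c['fovy'])/2)
    d=R.T@np.array([(px[0]-c['cx'])/f,(px[1]-c['cy'])/f,1]); o=-R.T@t
    return o+d*(z-o[2])/d[2]
def proj(cam,X):
    c=ctrl.camera_info(cam);f=200/np.tan(np.radians(c['fovy'])/2)
    p=np.array(c['R'])@np.array(X)+np.array(c['t']); return np.round([c['cx']+f*p[0]/p[2],c['cy']+f*p[1]/p[2]],1)
E
python3 - <<'E'
from h import *
np.set_printoptions(precision=3,suppress=True)
s=ctrl.read_state(); print({k:np.round(v,3).tolist() for k,v in s.items()})
for n in ['top','side']:
    save(n,n+'0.png'); c=ctrl.camera_info(n); print(n,c)
for n in ['top','side']:
  for l,z in [('tongs_grip',34),('tongs_jaws',34),('stand',0),('weight_center',80),('scale',0)]:
    m=ctrl.mark_of(l,n)
    for q in m[:2]: print(n,l,q['conf'],np.array(q['point']),ray(n,q['point'],z))
E
```

```text
{'clock': 0.0, 'qpos': [1.176, 0.629, 0.038, 1.518, -0.027, 0.996, -0.02], 'qd': [-0.001, 0.001, -0.0, 0.001, -0.001, 0.0, 0.0], 'tau': [0.0, -56.341, 1.226, -19.344, 0.011, 0.011, 0.0], 'eef_pos': [209.738, -614.556, 230.384], 'tool_rot': [-3.129, 1.569, 1.912], 'force': [0.572, -0.453, -0.511], 'torque': [-0.03, -0.083, -0.012], 'width': 85.074}
top {'fovy': 43.36289132039261, 'cx': 325.2909300448501, 'cy': 187.22543425613713, 'R': array([[ 0.022, -1.   , -0.001],
       [-0.997, -0.022, -0.07 ],
       [ 0.07 ,  0.002, -0.998]]), 't': array([ -25.418,  550.161, 1703.488])}
side {'fovy': 53.20109776796053, 'cx': 324.79019776728927, 'cy': 199.5893639341517, 'R': array([[-0.763, -0.646, -0.01 ],
       [-0.323,  0.395, -0.86 ],
       [ 0.56 , -0.653, -0.51 ]]), 't': array([444.498, 254.68 , 923.19 ])}
top tongs_grip 0.78 [279.9 198.3] [508.563 139.606  34.   ]
top tongs_grip 0.24 [277.  198.3] [508.348 149.436  34.   ]
top tongs_jaws 0.62 [266.9 166.6] [615.591 186.913  34.   ]
top stand 0.77 [274.9 199. ] [507.32 159.96   0.  ]
top weight_center 0.47 [370.4 179.7] [ 574.535 -162.089   80.   ]
top weight_center 0.44 [368.  181.5] [ 568.391 -154.252   80.   ]
top scale 0.86 [364.5 176. ] [ 593.91  -148.406    0.   ]
top scale 0.49 [193.1 166.3] [614.738 447.349   0.   ]
side tongs_grip 0.94 [309.8 242.6] [511.858 146.584  34.   ]
side tongs_jaws 0.6 [272.2 236.1] [614.052 191.389  34.   ]
side tongs_jaws 0.47 [311.2 246.1] [498.349 155.87   34.   ]
side stand 0.91 [311.1 256.3] [498.361 157.67    0.   ]
side weight_center 0.51 [356.7 181.2] [ 574.649 -153.255   80.   ]
side scale 0.95 [348. 201.] [ 600.182 -142.492    0.   ]
```

View pics/top0.png

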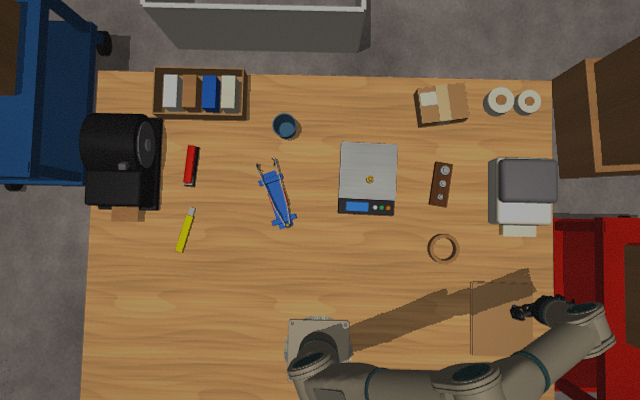

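View pics/side0.png

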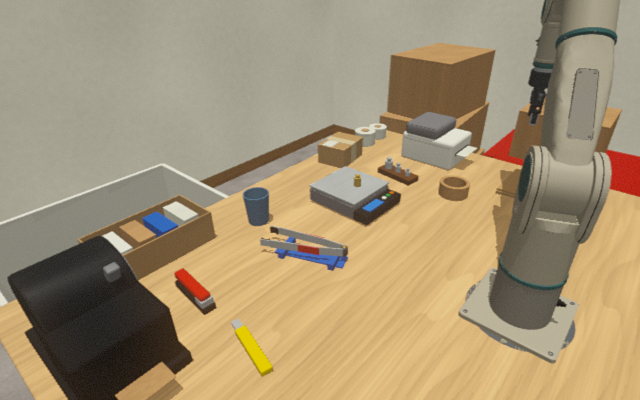

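```bash
cat >> h.py <<'E'
from scipy.spatial.transform import Rotation as Ro
np.set_printoptions(precision=3,suppress=True)
def plan(P,yaw_z,s=None):
    """delta to pose P with tool x down and tool z along heading yaw_z; in tool axes"""
    s=s or ctrl.read_state(); R=Ro.from_euler('xyz',s['tool_rot']).as_matrix(); p=np.array(s['eef_pos'])
    z=np.array([np.cos(yaw_z),np.sin(yaw_z),0]);x=np.array([0,0,-1.]);T=np.stack([x,np.cross(z,x),z],1)
    rv=Ro.from_matrix(R.T@T).as_rotvec()
    print('pos',p,'q',np.array(s['qpos']),'w',s['width'],'F',np.array(s['force']),'t',s['clock'])
    print('tool axes world cols\n',R)
    print('d mm world',np.array(P)-p,' tool units now:',R.T@(np.array(P)-p)/750,' rot units',np.degrees(rv)/6,' in final axes',T.T@(np.array(P)-p)/750)
E
python3 - <<'E'
from h import *
plan([480,120,230],0.37+np.pi/2)
plan([480,120,230],0.37-np.pi/2)
for n in ['top','side']:
  for l,h in [('tongs',1),('stand',1),('weight',1),('scale',1)]:
    for q in ctrl.search_frame(l,n)[:2]: print(n,l,q)
im=cv2.imread('pics/top0.png'); cv2.imwrite('pics/topz.png',cv2.resize(im[120:270,240:440],None,fx=4,fy=4,interpolation=2))
E
```

```text
pos [ 209.93  -615.163  231.303] q [ 1.176  0.628  0.038  1.517 -0.027  0.996 -0.02 ] w 85.40696452215106 F [0.437 0.515 0.18 ] t 0.6
tool axes world cols
 [[ 0.     0.946  0.323]
 [ 0.     0.323 -0.946]
 [-1.     0.    -0.   ]]
d mm world [270.07  735.163  -1.303]  tool units now: [ 0.002  0.657 -0.811]  rot units [29.607 -0.001  0.   ]  in final axes [ 0.002 -0.69   0.784]
pos [ 209.93  -615.163  231.303] q [ 1.176  0.628  0.038  1.517 -0.027  0.996 -0.02 ] w 85.40696452215106 F [0.437 0.515 0.18 ] t 0.6
tool axes world cols
 [[ 0.     0.946  0.323]
 [ 0.     0.323 -0.946]
 [-1.     0.    -0.   ]]
d mm world [270.07  735.163  -1.303]  tool units now: [ 0.002  0.657 -0.811]  rot units [-0.393 -0.    -0.   ]  in final axes [ 0.002  0.69  -0.784]
top tongs {'extent': [288.1, 222.8, 8.8, 6.1], 'conf': 0.64}
top stand {'extent': [277.0, 202.3, 34.2, 59.6], 'conf': 0.74}
top scale {'extent': [367.4, 178.8, 64.2, 72.7], 'conf': 0.59}
side tongs {'extent': [304.9, 241.2, 89.9, 33.7], 'conf': 0.85}
side stand {'extent': [314.1, 253.8, 72.8, 33.3], 'conf': 0.83}
side stand {'extent': [306.4, 237.3, 72.5, 24.4], 'conf': 0.49}
side weight {'extent': [357.8, 180.3, 9.8, 10.6], 'conf': 0.61}
side scale {'extent': [353.9, 195.5, 88.4, 61.0], 'conf': 0.58}
```

View pics/topz.png

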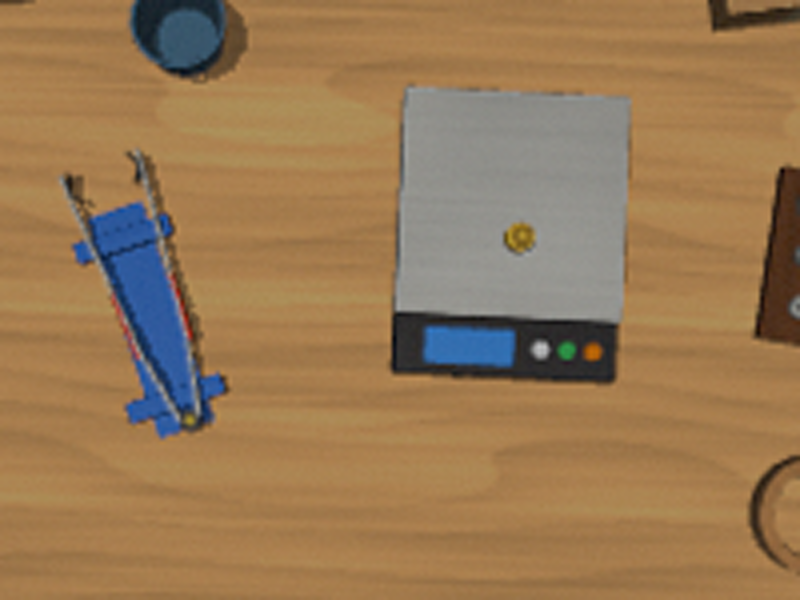

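servo_tool(rows=[{"dy": 0.06,"dz": -0.05},{"dy": 0.06,"dz": -0.055},{"dy": 0.06,"dz": -0.055},{"dy": 0.05,"dz": -0.06},{"dy": 0.05,"dz": -0.06}])

```text
schema error: expected keys dx, dy, dz, wx, wy, wz, fingers
```

servo_tool(rows=[{"dy": 0.05,"dz": -0.065},{"dy": 0.05,"dz": -0.065},{"dy": 0.05,"dz": -0.065},{"dy": 0.05,"dz": -0.065},{"dy": 0.05,"dz": -0.065}])

```text
schema error: expected keys dx, dy, dz, wx, wy, wz, fingers
```

servo_tool(rows=[{"dy": 0.04,"dz": -0.065},{"dy": 0.04,"dz": -0.065},{"dy": 0.04,"dz": -0.065},{"wx": -0.4},{}])

```text
schema error: expected keys dx, dy, dz, wx, wy, wz, fingers
```

servo_tool(rows=[{"dx": 0,"dy": 0.06,"dz": -0.05,"wx": 0,"wy": 0,"wz": 0,"fingers": 0},{"dx": 0,"dy": 0.06,"dz": -0.055,"wx": 0,"wy": 0,"wz": 0,"fingers": 0},{"dx": 0,"dy": 0.06,"dz": -0.055,"wx": 0,"wy": 0,"wz": 0,"fingers": 0},{"dx": 0,"dy": 0.05,"dz": -0.06,"wx": 0,"wy": 0,"wz": 0,"fingers": 0},{"dx": 0,"dy": 0.05,"dz": -0.06,"wx": 0,"wy": 0,"wz": 0,"fingers": 0}])

```text
clock: 1.62
eef_pos: [341.7, -346.9, 231.6]
tool_rot: [0.77, 1.57, -0.472]
force: [1.9, -0.1, 0.2]
width: 85.1
```

servo_tool(rows=[{"dx": 0,"dy": 0.05,"dz": -0.065,"wx": 0,"wy": 0,"wz": 0,"fingers": 0},{"dx": 0,"dy": 0.05,"dz": -0.065,"wx": 0,"wy": 0,"wz": 0,"fingers": 0},{"dx": 0,"dy": 0.05,"dz": -0.065,"wx": 0,"wy": 0,"wz": 0,"fingers": 0},{"dx": 0,"dy": 0.05,"dz": -0.065,"wx": 0,"wy": 0,"wz": 0,"fingers": 0},{"dx": 0,"dy": 0.05,"dz": -0.065,"wx": 0,"wy": 0,"wz": 0,"fingers": 0}])

```text
clock: 2.25
eef_pos: [440.4, -55.6, 231.8]
tool_rot: [1.08, 1.569, -0.162]
force: [0.8, -0.3, -0.7]
width: 85.4
```

servo_tool(rows=[{"dx": 0,"dy": 0.04,"dz": -0.065,"wx": 0,"wy": 0,"wz": 0,"fingers": 0},{"dx": 0,"dy": 0.04,"dz": -0.065,"wx": 0,"wy": 0,"wz": 0,"fingers": 0},{"dx": 0,"dy": 0.04,"dz": -0.065,"wx": 0,"wy": 0,"wz": 0,"fingers": 0},{"dx": 0,"dy": 0,"dz": 0,"wx": -0.4,"wy": 0,"wz": 0,"fingers": 0},{"dx": 0,"dy": 0,"dz": 0,"wx": 0,"wy": 0,"wz": 0,"fingers": 0}])

```text
clock: 2.88
eef_pos: [477.3, 109.6, 231.2]
tool_rot: [-0.974, 1.57, -2.173]
force: [0.3, -0.8, 0.9]
width: 85.5
```

```bash
python3 - <<'E'
from h import *
plan([480,120,230],0.37-np.pi/2)
save('wrist','w1.png')
for l,z in [('tongs_grip',34),('tongs_jaws',34),('tongs',22),('stand',0)]:
    for q in ctrl.mark_of(l,'wrist')[:2]: print(l,q['conf'],np.array(q['point']),ray('wrist',q['point'],z))
E
```

```text
pos [477.291 109.566 231.202] q [-0.226  0.402 -0.079  1.951  0.044  0.79  -1.53 ] w 85.49641718467295 F [ 0.281 -0.778  0.945] t 2.875
tool axes world cols
 [[-0.001  0.932  0.362]
 [-0.001  0.362 -0.932]
 [-1.    -0.001  0.001]]
d mm world [ 2.709 10.434 -1.202]  tool units now: [ 0.002  0.008 -0.012]  rot units [0.009 0.005 0.007]  in final axes [ 0.002  0.008 -0.012]
tongs_jaws 0.57 [294.9 215.2] [428.484 110.073  34.   ]
stand 0.78 [287.5 128.5] [513.088 152.379   0.   ]
stand 0.3 [610.5 373. ] [ 352.535 -410.712    0.   ]
```

View pics/w1.png

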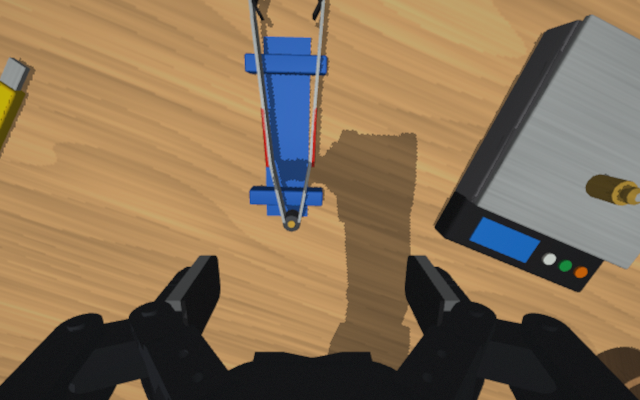

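```bash
python3 - <<'E'
from h import *
h=ray('wrist',[291,225],46); a=ray('wrist',[290,138],40); b=ray('wrist',[287,52.5],22) # bar
c=ray('wrist',[286.5,64],22); d=ray('wrist',[286.5,197],22)
print(h,a,b,c,d,(c+d)/2)
for u,v in [(h,a),(d,c)]:
    e=v-u; print(np.hypot(e[0],e[1]),np.arctan2(e[1],e[0]))
r=[ray('wrist',p,46) for p in [(262,110),(269,165),(318,108),(313,165)]]; print(r, np.mean(r,axis=0))
yaw=0.37; print('grip from hinge',h+95*np.array([np.cos(yaw),np.sin(yaw),0]))
for p in [[508,143,34]]: print(proj('wrist',p),proj('top',p),proj('side',p))
E
```

```text
[420.468 111.418  46.   ] [508.512 144.85   40.   ] [585.906 177.34   22.   ] [575.552 174.173  22.   ] [441.87  126.316  22.   ] [508.711 150.245  22.   ]
94.1784118967052 0.3628993117142316
141.98959794125057 0.3437784864532196
[array([525.007, 179.994,  46.   ]), array([475.187, 155.699,  46.   ]), array([546.769, 128.707,  46.   ]), array([491.674, 112.795,  46.   ])] [509.659 144.299  46.   ]
grip from hinge [509.039 145.771  46.   ]
[291.9 138.5] [278.9 198.4] [311.7 242.5]
```

servo_tool(rows=[{"dx": 0,"dy": 0.056,"dz": -0.029,"wx": 0,"wy": 0,"wz": 0,"fingers": 0},{"dx": 0.07,"dy": 0,"dz": 0,"wx": 0,"wy": 0,"wz": 0,"fingers": 0},{"dx": 0.07,"dy": 0,"dz": 0,"wx": 0,"wy": 0,"wz": 0,"fingers": 0},{"dx": 0,"dy": 0,"dz": 0,"wx": 0,"wy": 0,"wz": 0,"fingers": 0}])

```text
clock: 3.62
eef_pos: [505.9, 143.8, 123.4]
tool_rot: [-1.595, 1.562, -2.796]
force: [-0.8, -1.0, 0.1]
width: 85.7
```

```bash
python3 - <<'E'
from h import *
plan([508.7,145,11],0.363-np.pi/2)
save('wrist','w2.png')
E
```

```text
pos [505.947 143.834 123.386] q [-0.285  0.611 -0.067  1.955  0.07   0.586 -1.6  ] w 85.69975932691649 F [-0.751 -1.013  0.12 ] t 3.625
tool axes world cols
 [[-0.008  0.932  0.361]
 [-0.003  0.361 -0.933]
 [-1.    -0.009 -0.   ]]
d mm world [   2.753    1.166 -112.386]  tool units now: [ 0.15   0.005 -0.   ]  rot units [ 0.061 -0.002  0.081]  in final axes [ 0.15   0.004 -0.   ]
```

View pics/w2.png

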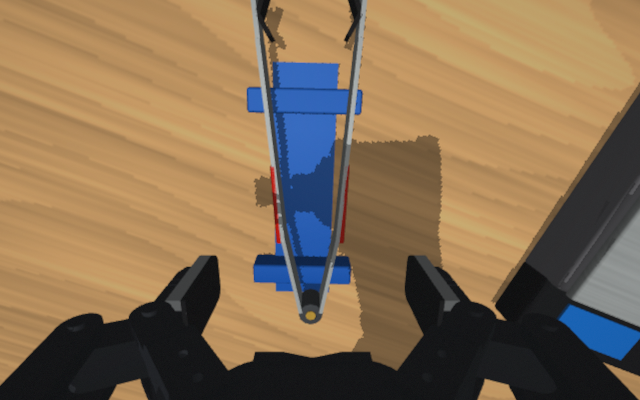

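```bash
python3 - <<'E'
from h import *
print(ray('wrist',(309.5,204),40),ray('wrist',(310.5,316),46),ray('wrist',(310.5,20),44))
E
```

```text
[509.869 147.241  40.   ] [421.788 112.533  46.   ] [624.586 190.529  44.   ]
```

servo_tool(rows=[{"dx": 0.04,"dy": 0.0055,"dz": -0.001,"wx": 0,"wy": 0,"wz": 0.08,"fingers": 0},{"dx": 0.04,"dy": 0,"dz": 0,"wx": 0,"wy": 0,"wz": 0,"fingers": 0},{"dx": 0.04,"dy": 0,"dz": 0,"wx": 0,"wy": 0,"wz": 0,"fingers": 0},{"dx": 0.025,"dy": 0,"dz": 0,"wx": 0,"wy": 0,"wz": 0,"fingers": 0},{"dx": 0,"dy": 0,"dz": 0,"wx": 0,"wy": 0,"wz": 0,"fingers": 0.2}])

```text
clock: 4.3
eef_pos: [514.3, 148.0, 18.8]
tool_rot: [1.546, 1.561, 0.345]
force: [0.2, -0.2, -0.7]
width: 70.1
```

servo_tool(rows=[{"dx": 0.003,"dy": 0,"dz": 0,"wx": 0,"wy": 0,"wz": 0,"fingers": 0.35},{"dx": 0,"dy": 0,"dz": 0,"wx": 0,"wy": 0,"wz": 0,"fingers": 0.35},{"dx": 0,"dy": 0,"dz": 0,"wx": 0,"wy": 0,"wz": 0,"fingers": 0.35}])

```text
clock: 4.68
eef_pos: [513.6, 148.1, 16.2]
tool_rot: [1.561, 1.561, 0.361]
force: [1.1, 0.5, -0.0]
width: 55.9
```

```bash
python3 - <<'E'
from h import *
plan([509.5,146,11],0.363-np.pi/2)
save('wrist','w3.png')
E
```

```text
pos [513.607 148.143  16.165] q [-0.305  0.8   -0.043  1.996  0.092  0.338 -1.622] w 55.92456696116962 F [ 1.055  0.477 -0.036] t 4.675
tool axes world cols
 [[ 0.009  0.932  0.362]
 [ 0.003  0.362 -0.932]
 [-1.     0.01   0.   ]]
d mm world [-4.107 -2.143 -5.165]  tool units now: [ 0.007 -0.006  0.001]  rot units [ 0.072  0.001 -0.094]  in final axes [ 0.007 -0.006  0.001]
```

View pics/w3.png

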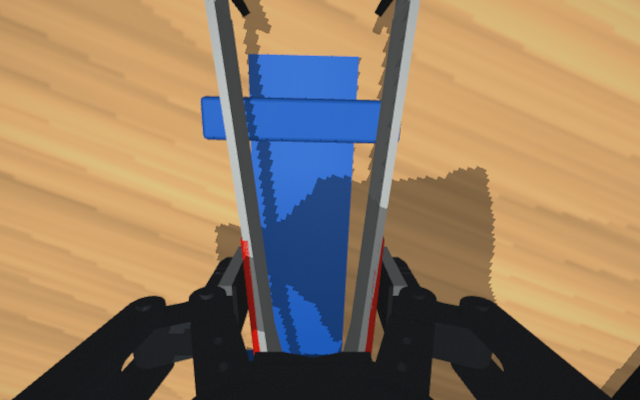

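servo_tool(rows=[{"dx": 0.006,"dy": -0.006,"dz": 0.001,"wx": 0,"wy": 0,"wz": -0.09,"fingers": 0.35},{"dx": 0,"dy": 0,"dz": 0,"wx": 0,"wy": 0,"wz": 0,"fingers": 0.42},{"dx": 0,"dy": 0,"dz": 0,"wx": 0,"wy": 0,"wz": 0,"fingers": 0.42},{"dx": 0,"dy": 0,"dz": 0,"wx": 0,"wy": 0,"wz": 0,"fingers": 0.42}])

```text
clock: 5.22
eef_pos: [509.0, 145.6, 10.8]
tool_rot: [-1.498, 1.569, -2.698]
force: [-0.8, -0.5, 3.1]
width: 50.0
```

```bash
python3 - <<'E'
from h import *
plan([509.5,146,11],0.363-np.pi/2)
save('wrist','w4.png')
E
```

```text
pos [508.98  145.57   10.805] q [-0.304  0.809 -0.042  2.     0.093  0.336 -1.621] w 50.01775390492615 F [-0.815 -0.523  3.103] t 5.225
tool axes world cols
 [[-0.001  0.932  0.362]
 [-0.001  0.362 -0.932]
 [-1.    -0.001  0.   ]]
d mm world [0.52  0.43  0.195]  tool units now: [-0.     0.001 -0.   ]  rot units [0.073 0.001 0.014]  in final axes [-0.     0.001 -0.   ]
```

View pics/w4.png

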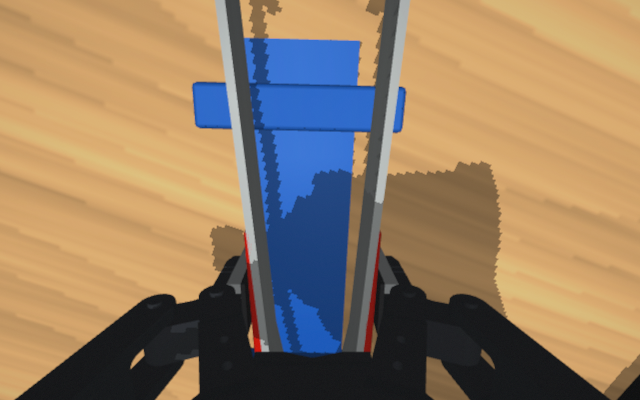

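servo_tool(rows=[{"dx": 0,"dy": 0,"dz": 0,"wx": 0,"wy": 0,"wz": 0,"fingers": 0.43},{"dx": -0.02,"dy": 0,"dz": 0,"wx": 0,"wy": 0,"wz": 0,"fingers": 0.43},{"dx": -0.04,"dy": 0,"dz": 0,"wx": 0,"wy": 0,"wz": 0,"fingers": 0.43},{"dx": -0.04,"dy": 0,"dz": 0,"wx": 0,"wy": 0,"wz": 0,"fingers": 0.43},{"dx": -0.02,"dy": 0,"dz": 0,"wx": 0,"wy": 0,"wz": 0,"fingers": 0.43}])

```text
clock: 5.9
eef_pos: [510.0, 145.9, 102.7]
tool_rot: [1.502, 1.569, 0.302]
force: [0.9, 0.0, -0.6]
width: 48.7
```

```bash
python3 - <<'E'
from h import *
plan([509.5,146,11],0.363-np.pi/2)
save('wrist','w5.png'); save('side','s5.png')
for c in ['side','top','wrist']:
  for l in ['tongs_jaws','weight_center','tongs_grip']:
    for q in ctrl.mark_of(l,c)[:2]: print(c,l,q['conf'],q['point'])
E
```

```text
pos [509.978 145.945 102.663] q [-0.289  0.646 -0.065  1.966  0.077  0.53  -1.607] w 48.7039789360395 F [ 0.892  0.    -0.552] t 5.9
tool axes world cols
 [[ 0.001  0.932  0.362]
 [ 0.     0.362 -0.932]
 [-1.     0.001  0.   ]]
d mm world [ -0.478   0.055 -91.663]  tool units now: [ 0.122 -0.001 -0.   ]  rot units [ 0.072  0.001 -0.013]  in final axes [ 0.122 -0.001 -0.   ]
side tongs_jaws 0.94 [267.3, 205.8]
side tongs_jaws 0.74 [196.5, 298.0]
side weight_center 0.52 [357.3, 183.9]
side tongs_grip 0.92 [310.5, 213.6]
side tongs_grip 0.34 [257.9, 220.3]
top tongs_jaws 0.62 [266.9, 166.6]
top weight_center 0.47 [370.4, 179.7]
top weight_center 0.44 [368.0, 181.5]
top tongs_grip 0.78 [279.9, 198.3]
top tongs_grip 0.24 [277.0, 198.3]
```

View pics/w5.png

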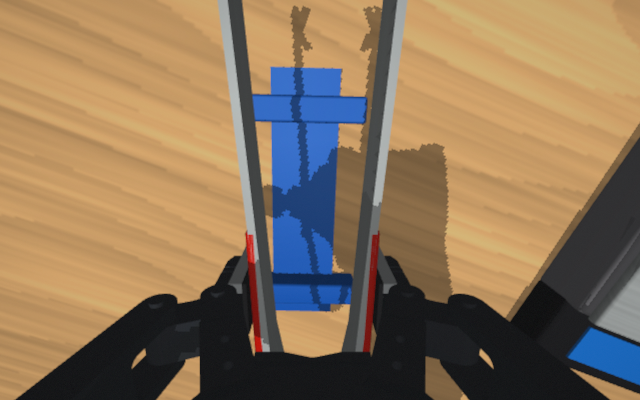

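View pics/s5.png

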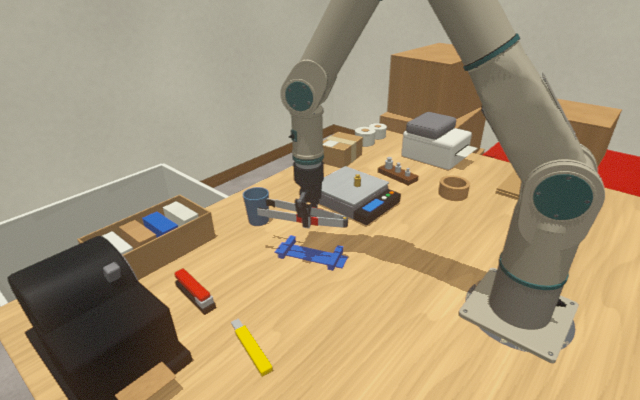

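servo_tool(rows=[{"dx": -0.03,"dy": 0,"dz": 0,"wx": 0.5,"wy": 0,"wz": 0,"fingers": 0.43},{"dx": -0.05,"dy": 0,"dz": 0,"wx": 1,"wy": 0,"wz": 0,"fingers": 0.43},{"dx": -0.04,"dy": 0,"dz": 0.02,"wx": 1,"wy": 0,"wz": 0,"fingers": 0.43},{"dx": -0.01,"dy": 0,"dz": 0.04,"wx": 0.8,"wy": 0,"wz": 0,"fingers": 0.43},{"dx": 0,"dy": 0,"dz": 0.06,"wx": 0.35,"wy": 0,"wz": 0,"fingers": 0.43}])

```text
clock: 7.08
eef_pos: [517.7, 57.0, 199.1]
tool_rot: [2.03, 1.569, 0.449]
force: [0.1, -0.2, -0.7]
width: 48.8
```

servo_tool(rows=[{"dx": 0,"dy": 0,"dz": 0.07,"wx": 0,"wy": 0,"wz": 0,"fingers": 0.43},{"dx": 0,"dy": 0,"dz": 0.07,"wx": 0,"wy": 0,"wz": 0,"fingers": 0.43},{"dx": 0,"dy": 0,"dz": 0.07,"wx": 0,"wy": 0,"wz": 0,"fingers": 0.43},{"dx": 0,"dy": 0,"dz": 0.05,"wx": 0,"wy": 0,"wz": 0,"fingers": 0.43},{"dx": 0,"dy": 0,"dz": 0.02,"wx": 0,"wy": 0,"wz": 0,"fingers": 0.43}])

```text
clock: 7.7
eef_pos: [513.8, -156.5, 198.1]
tool_rot: [-0.878, 1.569, -2.464]
force: [-0.1, 0.3, -1.1]
width: 48.9
```

```bash
python3 - <<'E'
from h import *
plan([490,-155,200],-0.02-np.pi/2)
save('wrist','w6.png'); save('side','s6.png')
for c in ['side','wrist']:
  for l in ['tongs_jaws','weight_center','weight','scale','tongs_grip']:
    for q in ctrl.mark_of(l,c)[:2]: print(c,l,q['conf'],q['point'])
E
```

```text
pos [ 513.837 -156.453  198.133] q [ 0.216  0.51   0.038  1.87  -0.025  0.763 -1.319] w 48.893399622347054 F [-0.06   0.289 -1.075] t 7.7
tool axes world cols
 [[-0.002  1.    -0.015]
 [-0.001 -0.015 -1.   ]
 [-1.    -0.002  0.001]]
d mm world [-23.837   1.453   1.867]  tool units now: [-0.002 -0.032 -0.001]  rot units [0.043 0.012 0.014]  in final axes [-0.002 -0.032 -0.001]
side tongs_jaws 0.87 [344.5, 134.3]
side weight_center 0.66 [355.6, 181.0]
side weight_center 0.63 [401.7, 159.2]
side weight 0.42 [356.5, 184.2]
side scale 0.69 [349.1, 197.8]
side tongs_grip 0.76 [374.9, 144.9]
wrist weight_center 0.81 [313.8, 119.3]
wrist weight 0.66 [312.5, 116.7]
wrist scale 0.59 [305.4, 91.0]
wrist tongs_grip 0.31 [551.5, 116.3]
```

View pics/w6.png

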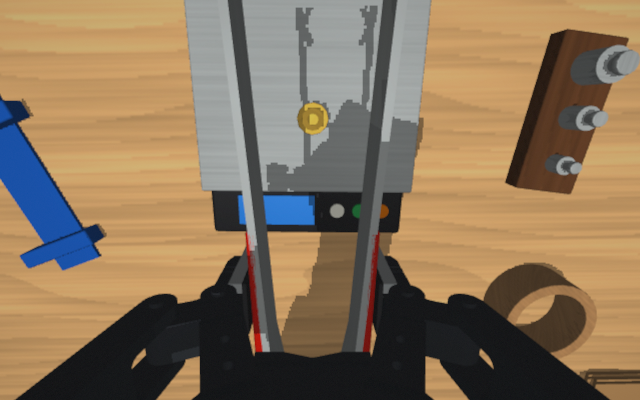

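View pics/s6.png

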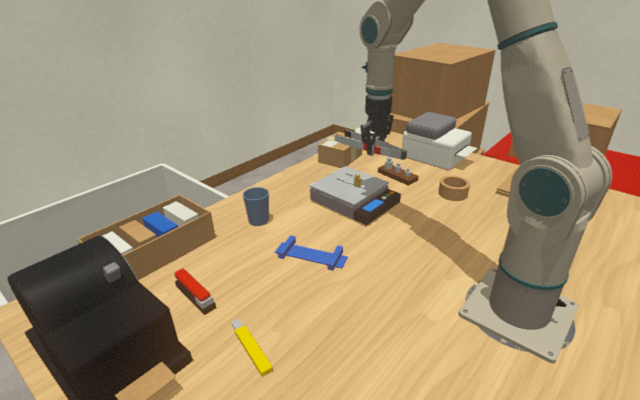

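```bash
python3 - <<'E'
from h import *
c=ctrl.camera_info('wrist'); print(c)
s=ctrl.read_state();p=np.array(s['eef_pos']);R=Ro.from_euler('xyz',s['tool_rot']).as_matrix()
print(ray('wrist',(313.5,118.5),104),ray('wrist',(312.5,119),95),ray('wrist',(313.8,119.3),80))
print('top',ray('top',(369.75,179.25),104),'side',ray('side',(356.2,181.3),80))
for d in (0,30,60,90): print(d,proj('wrist',p+R@np.array([-19-15,d,0])))
print('side proj: jaws expected',proj('side',p+R@np.array([-23,125,0])),'grip',proj('side',p+R@np.array([-23,0,0])))
E
python3 - <<'E'
import cv2
a=cv2.imread('pics/s6.png');cv2.imwrite('pics/s6z.png',cv2.resize(a[110:220,290:430],None,fx=5,fy=5,interpolation=2))
a=cv2.imread('pics/w6.png');cv2.imwrite('pics/w6z.png',cv2.resize(a[0:200,210:410],None,fx=3,fy=3,interpolation=2))
E
```

```text
{'fovy': 64.53937104967187, 'cx': 312.13371019528154, 'cy': 201.0432805507354, 'R': array([[-0.011, -1.   ,  0.001],
       [-0.958,  0.011,  0.288],
       [-0.288,  0.003, -0.958]]), 't': array([-147.254,  466.995,  496.212])}
[ 579.583 -154.834  104.   ] [ 578.891 -154.118   95.   ] [ 578.065 -155.172   80.   ]
top [ 573.875 -157.857  104.   ] side [ 575.501 -151.666   80.   ]
0 [312.3 301.1]
30 [312.2 230.3]
60 [312.1 148.1]
90 [312.   51.7]
side proj: jaws expected [341.8 135.7] grip [374.3 145.5]
```

View pics/s6z.png

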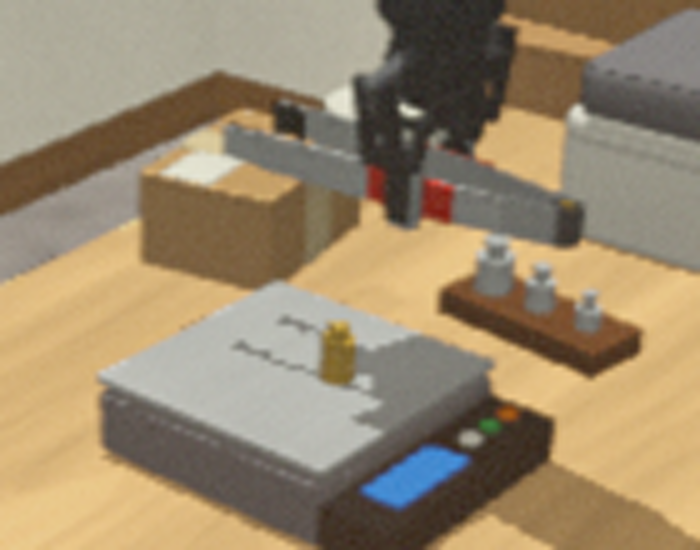

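View pics/w6z.png

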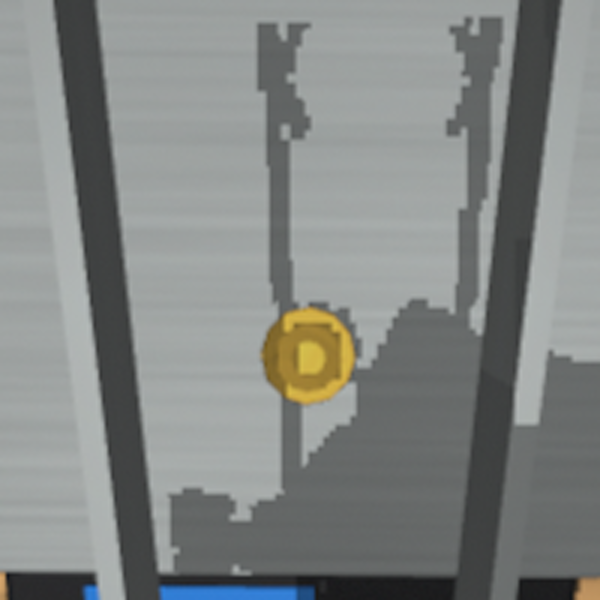

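```bash
python3 - <<'E'
from h import *
plan([490,-155,200],-0.015-np.pi/2)
im=save('wrist','w7.png')
cv2.imwrite('pics/w7z.png',cv2.resize(im[0:200,210:410,::-1],None,fx=3,fy=3,interpolation=2))
r=ctrl.silhouettes('weight','wrist')
for q in r[:1]: print(q['conf'],q['extent'])
print(ray('wrist',(313,118.7),95),ray('wrist',(313,118.7),104))
s=ctrl.read_state();p=np.array(s['eef_pos']);R=Ro.from_euler('xyz',s['tool_rot']).as_matrix()
for d in (0,30,60,90): print(d,proj('wrist',p+R@np.array([-19-15,d,0])))
c=ctrl.camera_info('wrist');print(p,'cam',-np.array(c['R']).T@c['t'],R)
# gold centroid
hsv=cv2.cvtColor(im,cv2.COLOR_RGB2HSV); m=((hsv[:,:,1]>120)&(hsv[:,:,0]>18)&(hsv[:,:,0]<32)).astype(np.uint8); m[:70]=0;m[170:]=0;m[:,:270]=0;m[:,350:]=0
print(cv2.boundingRect(cv2.findNonZero(m)))
E
```

```text
pos [ 514.609 -153.078  198.442] q [ 0.212  0.509  0.037  1.87  -0.025  0.763 -1.32 ] w 49.18000429996693 F [ 0.2   -0.048 -0.699] t 8.3
tool axes world cols
 [[-0.001  1.    -0.011]
 [-0.    -0.011 -1.   ]
 [-1.    -0.001  0.   ]]
d mm world [-24.609  -1.922   1.558]  tool units now: [-0.002 -0.033  0.003]  rot units [0.042 0.003 0.009]  in final axes [-0.002 -0.033  0.003]
0.55 [316.9, 120.6, 31.9, 32.7]
[ 579.041 -154.889   95.   ] [ 579.383 -154.863  104.   ]
0 [312.3 301.1]
30 [312.2 230.3]
60 [312.2 148.1]
90 [312.1  51.6]
[ 514.556 -153.44   198.434] cam [ 588.375 -154.174  340.697] [[-0.001  1.    -0.011]
 [-0.    -0.011 -1.   ]
 [-1.    -0.001  0.   ]]
(303, 103, 30, 33)
```

View pics/w7z.png

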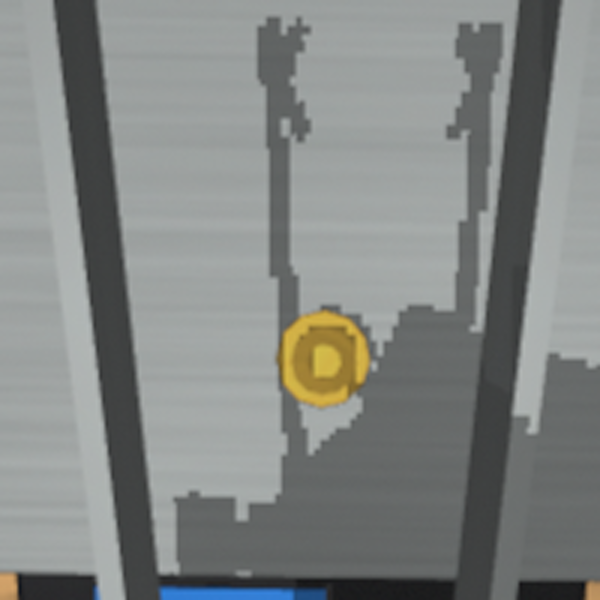

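```bash
python3 - <<'E'
from h import *
s=ctrl.read_state();p=np.array(s['eef_pos']);R=Ro.from_euler('xyz',s['tool_rot']).as_matrix()
for u,v,z in [(318,119.5,95),(318.3,120,108),(312.5,119.5,95)]:
    w=ray('wrist',(u,v),z); print(w, 'in tool (y fwd,z lat)',R.T@(w-p))
print('top',ray('top',(369.75,179.25),104),ray('side',(356.2,181.3),80),p)
E
```

```text
[ 578.413 -158.641   95.   ] in tool (y fwd,z lat) [103.382  63.998   4.452]
[ 578.592 -158.616  108.   ] in tool (y fwd,z lat) [90.381 64.166  4.429]
[ 578.463 -154.507   95.   ] in tool (y fwd,z lat) [103.38   64.002   0.316]
top [ 573.875 -157.857  104.   ] [ 575.501 -151.666   80.   ] [ 514.556 -153.44   198.434]
```

servo_tool(rows=[{"dx": 0,"dy": -0.03,"dz": 0.006,"wx": 0,"wy": 0,"wz": 0,"fingers": 0.43},{"dx": 0.03,"dy": -0.03,"dz": 0,"wx": 0,"wy": 0,"wz": 0,"fingers": 0.43},{"dx": 0.05,"dy": -0.022,"dz": 0,"wx": 0,"wy": 0,"wz": 0,"fingers": 0.43},{"dx": 0.03,"dy": 0,"dz": 0,"wx": 0,"wy": 0,"wz": 0,"fingers": 0.43},{"dx": 0,"dy": 0,"dz": 0,"wx": 0,"wy": 0,"wz": 0,"fingers": 0.43}])

```text
clock: 9.02
eef_pos: [451.8, -157.3, 114.9]
tool_rot: [-1.689, 1.567, 3.012]
force: [-0.7, 0.5, -1.4]
width: 48.5
```

servo_tool(rows=[{"dx": 0,"dy": 0,"dz": 0,"wx": 0,"wy": 0,"wz": 0,"fingers": 0.43},{"dx": 0,"dy": 0,"dz": 0,"wx": 0,"wy": 0,"wz": 0,"fingers": 0.43}])

```text
clock: 9.28
eef_pos: [453.9, -157.7, 117.0]
tool_rot: [0.916, 1.569, -0.666]
force: [-0.5, 0.4, -0.5]
width: 48.7
```

```bash
python3 - <<'E'
from h import *
plan([452.5,-157,60],-0.012-np.pi/2)
for n,(a,b,c,d) in {'side':(110,220,290,430),'top':(140,240,310,430)}.items():
    im=save(n,n+'8.png'); cv2.imwrite('pics/%s8z.png'%n,cv2.resize(im[a:b,c:d,::-1],None,fx=5,fy=5,interpolation=2))
s=ctrl.read_state();p=np.array(s['eef_pos']);R=Ro.from_euler('xyz',s['tool_rot']).as_matrix()
for n in ['side','top']: print(n,proj(n,p+R@np.array([-23,125.5,0])),proj(n,[577.5,-158,80]),proj(n,[577.5,-158,108]))
for n in ['side','top']:
  for l in ['tongs_jaws','weight_center']:
    for q in ctrl.mark_of(l,n)[:2]: print(n,l,q['conf'],q['point'])
E
```

```text
pos [ 453.874 -157.733  116.96 ] q [ 0.258  0.573  0.025  2.09  -0.028  0.477 -1.278] w 48.711220226110015 F [-0.493  0.373 -0.472] t 9.275
tool axes world cols
 [[ 0.001  1.    -0.011]
 [-0.001 -0.011 -1.   ]
 [-1.     0.001  0.001]]
d mm world [ -1.374   0.733 -56.96 ]  tool units now: [ 0.076 -0.002 -0.001]  rot units [ 0.005  0.009 -0.012]  in final axes [ 0.076 -0.002 -0.001]
side [357.2 163.6] [356.9 180.4] [357.1 172.8]
top [371.1 176.7] [369.2 178.8] [369.9 178. ]
side tongs_jaws 0.8 [357.9, 161.6]
side weight_center 0.52 [354.7, 184.4]
top tongs_jaws 0.57 [374.2, 176.4]
top tongs_jaws 0.42 [191.2, 166.2]
top weight_center 0.44 [368.0, 178.3]
```

View pics/side8z.png

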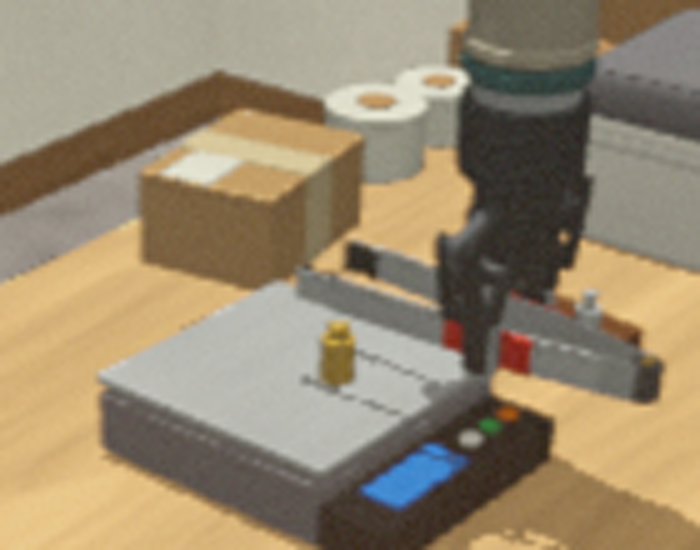

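View pics/top8z.png

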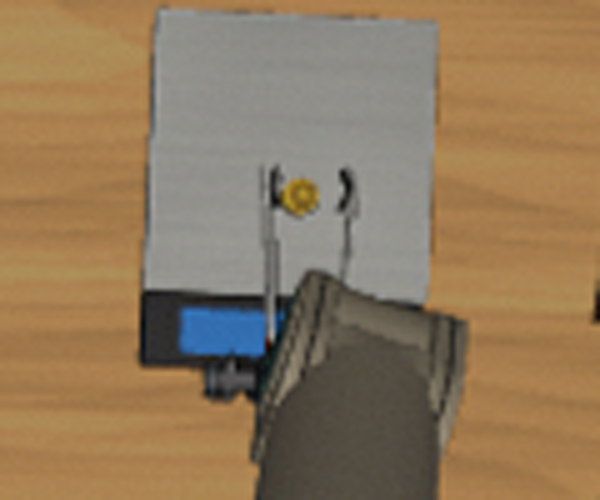

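```bash
python3 - <<'E'
from h import *
im=save('wrist','w8.png')
print(proj('wrist',[577.5,-158,95]))
s=ctrl.read_state();p=np.array(s['eef_pos']);print(p)
a=cv2.imread('pics/top8.png');cv2.imwrite('pics/top8y.png',cv2.resize(a[155:200,335:415],None,fx=10,fy=10,interpolation=0))
E
```

```text
[309.8 -12.4]
[ 452.962 -157.534  116.154]
```

View pics/w8.png

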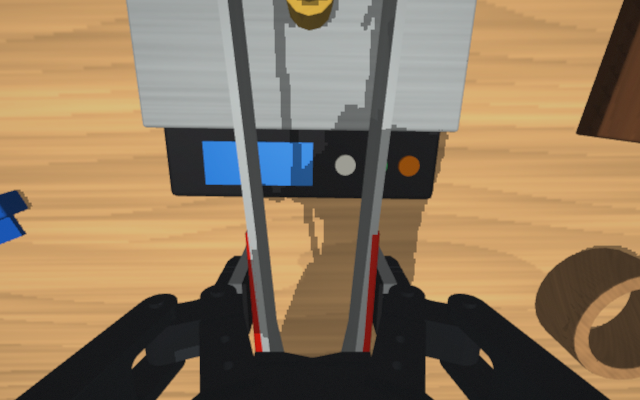

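View pics/top8y.png

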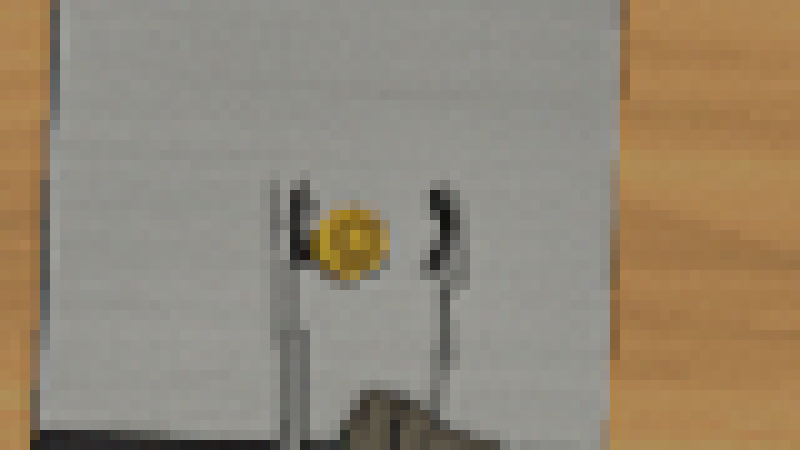

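servo_tool(rows=[{"dx": 0.01,"dy": 0,"dz": -0.0025,"wx": 0,"wy": 0,"wz": 0,"fingers": 0.43},{"dx": 0.02,"dy": 0,"dz": 0,"wx": 0,"wy": 0,"wz": 0,"fingers": 0.43},{"dx": 0.02,"dy": 0,"dz": 0,"wx": 0,"wy": 0,"wz": 0,"fingers": 0.43},{"dx": 0.015,"dy": 0,"dz": 0,"wx": 0,"wy": 0,"wz": 0,"fingers": 0.43},{"dx": 0.007,"dy": 0,"dz": 0,"wx": 0,"wy": 0,"wz": 0,"fingers": 0.43}])

```text
clock: 10.25
eef_pos: [452.4, -155.5, 61.0]
tool_rot: [-1.56, 1.569, 3.14]
force: [-0.3, 0.8, -0.6]
width: 49.1
```

servo_tool(rows=[{"dx": 0.002,"dy": 0,"dz": 0,"wx": 0,"wy": 0,"wz": 0,"fingers": 0.43},{"dx": 0,"dy": 0,"dz": 0,"wx": 0,"wy": 0,"wz": 0,"fingers": 0.43},{"dx": 0,"dy": 0,"dz": 0,"wx": 0,"wy": 0,"wz": 0,"fingers": 0.43}])

```text
clock: 10.62
eef_pos: [453.1, -155.8, 60.8]
tool_rot: [-0.166, 1.57, -1.749]
force: [0.7, -1.0, -0.6]
width: 48.6
```

```bash
python3 - <<'E'
from h import *
plan([452.5,-156,60],-0.012-np.pi/2)
im=save('side','side9.png'); a=cv2.resize(im[150:205,320:400,::-1],None,fx=5,fy=5,interpolation=2)
im=save('top','top9.png'); b=cv2.resize(im[155:210,335:415,::-1],None,fx=5,fy=5,interpolation=0)
im=save('wrist','w9.png')
cv2.imwrite('pics/c9.png',np.hstack([a,b]))
E
```

```text
pos [ 453.146 -155.756   60.841] q [ 0.26   0.68   0.018  2.124 -0.031  0.338 -1.279] w 48.57699654195194 F [ 0.73  -1.026 -0.578] t 10.625
tool axes world cols
 [[-0.     1.    -0.012]
 [-0.001 -0.012 -1.   ]
 [-1.    -0.     0.001]]
d mm world [-0.646 -0.244 -0.841]  tool units now: [ 0.001 -0.001  0.   ]  rot units [0.004 0.006 0.001]  in final axes [ 0.001 -0.001  0.   ]
```

View pics/c9.png

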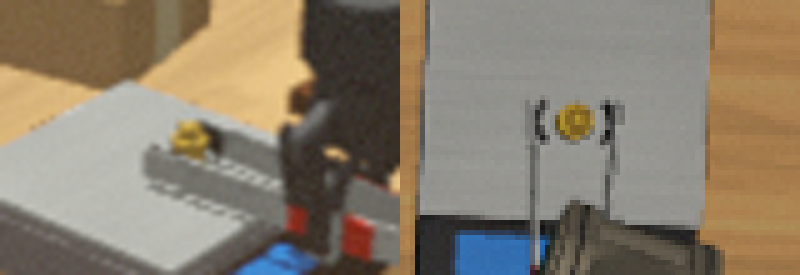

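View pics/w9.png

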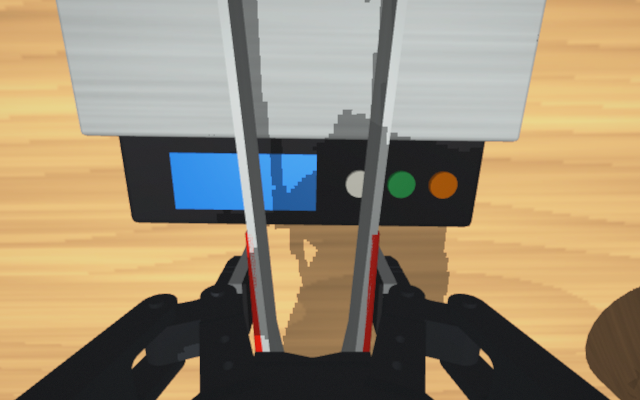

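servo_tool(rows=[{"dx": 0,"dy": 0,"dz": 0,"wx": 0,"wy": 0,"wz": 0,"fingers": 0.47},{"dx": 0,"dy": 0,"dz": 0,"wx": 0,"wy": 0,"wz": 0,"fingers": 0.5},{"dx": 0,"dy": 0,"dz": 0,"wx": 0,"wy": 0,"wz": 0,"fingers": 0.53},{"dx": 0,"dy": 0,"dz": 0,"wx": 0,"wy": 0,"wz": 0,"fingers": 0.56},{"dx": 0,"dy": 0,"dz": 0,"wx": 0,"wy": 0,"wz": 0,"fingers": 0.65}])

```text
clock: 11.4
eef_pos: [452.9, -155.7, 60.5]
tool_rot: [-1.026, 1.57, -2.608]
force: [-0.4, -0.2, -0.7]
width: 38.3
```

servo_tool(rows=[{"dx": 0,"dy": 0,"dz": 0,"wx": 0,"wy": 0,"wz": 0,"fingers": 1},{"dx": 0,"dy": 0,"dz": 0,"wx": 0,"wy": 0,"wz": 0,"fingers": 1},{"dx": 0,"dy": 0,"dz": 0,"wx": 0,"wy": 0,"wz": 0,"fingers": 1}])

```text
clock: 11.78
eef_pos: [452.9, -155.7, 60.5]
tool_rot: [-1.017, 1.57, -2.599]
force: [0.5, -0.7, 0.1]
width: 38.2
```

```bash
python3 - <<'E'
from h import *
plan([452.5,-156,160],-0.012-np.pi/2)
im=save('side','side10.png'); a=cv2.resize(im[150:205,320:400,::-1],None,fx=5,fy=5,interpolation=2)
im=save('top','top10.png'); b=cv2.resize(im[155:210,335:415,::-1],None,fx=5,fy=5,interpolation=0)
cv2.imwrite('pics/c10.png',np.hstack([a,b]))
E
```

```text
pos [ 452.904 -155.727   60.491] q [ 0.26   0.68   0.018  2.124 -0.032  0.338 -1.279] w 38.24570788952015 F [ 0.51  -0.728  0.126] t 11.775
tool axes world cols
 [[-0.001  1.    -0.012]
 [-0.    -0.012 -1.   ]
 [-1.    -0.001  0.   ]]
d mm world [-0.404 -0.273 99.509]  tool units now: [-0.133 -0.001  0.   ]  rot units [0.003 0.005 0.007]  in final axes [-0.133 -0.001  0.   ]
```

View pics/c10.png

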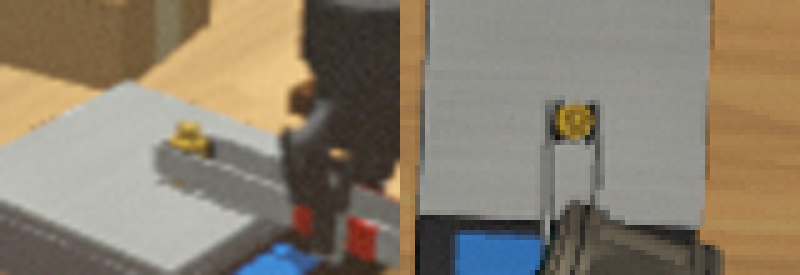

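Clamped at 38.2 mm (39 expected on the weight), weight centred. Lift ~100 mm gently.

servo_tool(rows=[{"dx": -0.008,"dy": 0,"dz": 0,"wx": 0,"wy": 0,"wz": 0,"fingers": 1},{"dx": -0.02,"dy": 0,"dz": 0,"wx": 0,"wy": 0,"wz": 0,"fingers": 1},{"dx": -0.03,"dy": 0,"dz": 0,"wx": 0,"wy": 0,"wz": 0,"fingers": 1},{"dx": -0.03,"dy": 0,"dz": 0,"wx": 0,"wy": 0,"wz": 0,"fingers": 1},{"dx": -0.03,"dy": 0,"dz": 0,"wx": 0,"wy": 0,"wz": 0,"fingers": 1}])

```text
clock: 12.5
eef_pos: [452.6, -155.5, 150.6]
tool_rot: [-1.048, 1.57, -2.631]
force: [0.3, -1.0, -2.5]
width: 38.6
```

servo_tool(rows=[{"dx": -0.015,"dy": 0,"dz": 0,"wx": 0,"wy": 0,"wz": 0,"fingers": 1},{"dx": -0.005,"dy": 0,"dz": 0,"wx": 0,"wy": 0,"wz": 0,"fingers": 1},{"dx": 0,"dy": 0,"dz": 0,"wx": 0,"wy": 0,"wz": 0,"fingers": 1},{"dx": 0,"dy": 0,"dz": 0,"wx": 0,"wy": 0,"wz": 0,"fingers": 1},{"dx": 0,"dy": 0,"dz": 0,"wx": 0,"wy": 0,"wz": 0,"fingers": 1}])

```text
clock: 13.12
eef_pos: [452.5, -155.5, 163.4]
tool_rot: [-1.544, 1.569, -3.126]
force: [0.1, 0.2, -2.1]
width: 38.2
```

```bash
python3 - <<'E'
from h import *
plan([452.5,-156,160],-0.012-np.pi/2)
s=ctrl.read_state();p=np.array(s['eef_pos'])
print(proj('side',p+[125,-2,23]),proj('side',p+[-90,0,23]),proj('side',p+[0,0,23]))
im=save('side','side11.png'); a=cv2.resize(im[110:220,310:420,::-1],None,fx=5,fy=5,interpolation=2)
cv2.imwrite('pics/c11.png',a)
im=save('top','top11.png')
for n in ['side','top']:
  for l in ['tongs_jaws','weight_center']:
    for q in ctrl.mark_of(l,n)[:2]: print(n,l,q['conf'],q['point'])
E
```

```text
pos [ 452.537 -155.498  163.365] q [ 0.249  0.491  0.032  2.054 -0.026  0.599 -1.283] w 38.18597115550079 F [ 0.148  0.209 -2.147] t 13.125
tool axes world cols
 [[-0.002  1.    -0.012]
 [-0.    -0.012 -1.   ]
 [-1.    -0.002  0.   ]]
d mm world [-0.037 -0.502 -3.365]  tool units now: [ 0.004 -0.     0.001]  rot units [0.004 0.001 0.021]  in final axes [ 0.004 -0.     0.001]
[357.8 150.5] [418.7 170. ] [391.5 161.4]
side tongs_jaws 0.67 [355.4, 149.1]
side tongs_jaws 0.49 [359.3, 155.3]
side weight_center 0.47 [360.0, 154.0]
top tongs_jaws 0.46 [372.8, 176.0]
top weight_center 0.56 [371.9, 178.3]
top weight_center 0.42 [440.1, 249.9]
```

View pics/c11.png

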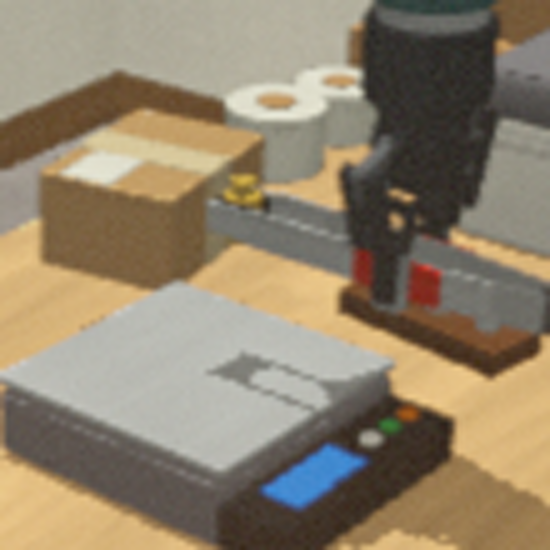

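View pics/top11.png

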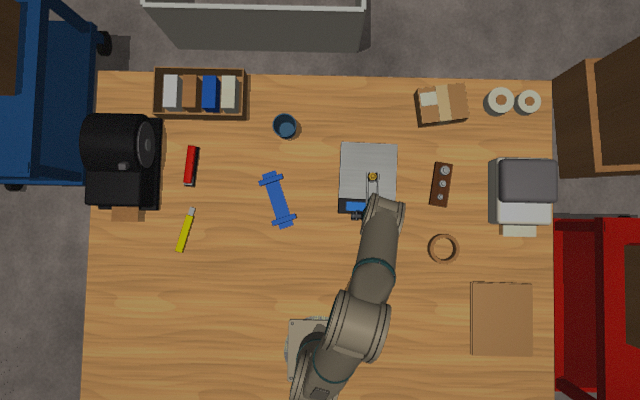

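servo_tool(rows=[{"dx": 0,"dy": 0,"dz": 0,"wx": 0,"wy": 0,"wz": 0,"fingers": 1},{"dx": 0,"dy": 0,"dz": 0,"wx": 0,"wy": 0,"wz": 0,"fingers": 1},{"dx": 0,"dy": 0,"dz": 0,"wx": 0,"wy": 0,"wz": 0,"fingers": 1},{"dx": 0,"dy": 0,"dz": 0,"wx": 0,"wy": 0,"wz": 0,"fingers": 1}])

```text
clock: 13.92
eef_pos: [452.9, -155.6, 164.0]
tool_rot: [-1.167, 1.57, -2.749]
force: [0.1, 0.0, -1.7]
width: 37.8
```

```bash
python3 - <<'E'
from h import *
s=ctrl.read_state(); print(s['eef_pos'],s['width'],s['force'],np.abs(s['qd']).max())
print(ctrl.finish_job())
E
```

```text
[ 452.92  -155.617  163.984] 37.84841615474595 [ 0.075  0.044 -1.672] 0.0015001840200420892
the job is handed in; nothing more can be done
None
```

I picked the tongs off their stand with a partial squeeze and lowered the open jaws around the weight. I then closed them on it, lifted it straight up about 103 mm, and handed the job in at about 14 s of the 38 s allowed. No verdict was reported.

**Last checks**
- **Grip:** the fingers stood at 37.8 mm. The task gives 39 mm for tongs closed on the weight and 33 mm for tongs shut empty, so the weight was held. That reading is about 1 mm under nominal and drifted down from 38.2 mm.
- **Load:** the wrist force was −1.7 to −2.1 N in z. Tongs and weight together should weigh about 2.1 N, so the later reading is slightly low and I put that down to sensor noise.
- **Stillness:** the arm was at rest, with joint speeds under 0.002 rad/s.
- **Pictures:** about 0.8 s before hand-in, the side and top views showed the weight upright in the jaws, the platform empty and the other things in place.

**Disagreements:** when lining up over the weight, the top camera put the jaws about 2.5 mm to the −y side and the wrist camera about 1 mm. I shifted by about 2 mm, and the picture taken before squeezing showed the weight centred between the jaws.

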